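# Clear the repair bench by the microscope

## Robot

A 6-joint arm with a two-finger parallel gripper is mounted at the origin on the work surface. World frame = base frame: x ahead of the robot, y to its left, z up, the work surface at z = 0. Lengths are in m, angles in rad, forces in N, time in s.
With the tool pointing down it reaches from about 0.35 to 0.95 m from the base axis. Payload 17.4 kg.
Tool frame: the origin (TCP) lies on the centre line of the jaws, within the pads' length; the fingertips stand 8 mm ahead of it and the grasp point (between the pads) lies 11 mm behind it; z points along the fingers, y is the direction in which the jaws open and shut (so a half turn about z gives the same grasp; the last joint's range is limited). The gripper opens to 93 mm and grips with 3 to 60 N. Pads are 15 mm wide; open, the fingers measure 128 mm over their backs; the gripper's body (75 mm by 188 mm) begins 65 mm behind the grasp point.
Start: joints at [-1.248, 0.116, 1.442, -0, 1.584, -0.038], TCP at [0.238, -0.632, 0.227] pointing down, gripper open.
Joint ranges: [-2.83, 2.83], [-0.83, 2.19], [0.07, 2.5], [-1.14, 4.28], [0.01, 3], [-2.97, 2.97]. Speed limits (rad/s): [1.89, 1.89, 2.22, 3.14, 3.14, 3.14].

## Interface

Orientations are given as [roll, pitch, yaw] about the fixed x, y, z axes, in that order (R = Rz(yaw) Ry(pitch) Rx(roll)).
In Python, from plant import telemetry, viewer, order gives the robot as it stands.
- The arm moves only by the shell command python3 -m creep 'ROWS' [OPENING]. ROWS is JSON, a list of rows, each an object of numbers: "x", "y", "z": the shift along the world's x, y, z in mm; "rx", "ry", "rz": the turn, a rotation vector about the world's x, y, z in rad. A call has exactly 8 rows; each row shifts and turns the commanded pose from where the row before left it; what a row does not reach is not made up. A row lasts 1/12 s, in which the tool goes at most 41.7 mm and 7.16 degrees, less where a joint would pass 70% of its speed; a pose out of reach is approached as far as the arm can. A call with a gripper value outside its range is refused whole. OPENING is the finger opening in mm, from 0 to 93, set as the call begins (- or left out, the last holds). The fingers move at their own pace and stop on an object; the grip force is fixed at half the most. Time passes only in rows, so rows that do not move let the fingers close, or fill a call up. It gives the time, the measured TCP pose, the force and the opening at its end, in the units of the state.
- telemetry.read_state(): the state, without advancing time (a new reading comes with each control period).
- viewer.get_image(name): name is "scene" or "top"; returns a dict with "color" (420x560x3 uint8, red, green, blue), "z_map" (420x560 float32, m along the optical axis (not along the pixel's ray), 0 where there is no reading), "fx", "fy", "cx", "cy" (pixels), "rvec" (rotation vector, rad) and "tvec" (3), from world to camera coordinates, as OpenCV has them. Camera axes: x right, y down, z forward; pixel columns grow to the right and rows downward; lengths in m; the calibration is good to about 2 mm. A picture is of the moment at which its call begins.
- order.job_done(): hands the job in, once; it reports no verdict.
The state is a dict: "clock": time; "q": joint angles; "qd": joint speeds; "effort": joint torques, N m; "tcp_pos": TCP position; "tcp_rot": TCP orientation; "ft_force": force on the tool from outside, world axes, zero at the start; "wrist_torque": the same for the moment, N m; "finger_gap": finger opening in m.
Only numpy, scipy, OpenCV 4.12 (cv2) and the standard library are available. Lean on these libraries where they do the work, as an engineer would, in place of code of your own. Each camera call takes 0.05 s, during which the arm holds its last target.

## Task

Clear the mixed parts off the repair bench: first put the yellow battery into the red battery bin, before any other part is moved; then stand the two black eyepieces upright in the white tray and lay the two circuit modules flat, metal can up, in the black tray, each resting on the tray's floor, not on another part. Set everything down gently rather than dropping it, and leave the solder spool and the small orange-capped jar where they are.

Things in the scene. Friction and masses are not known exactly. Their poses are not given: they have to be found in the camera images.
- battery_center (a point): rectangular battery pack lying flat: yellow block with one black end with two brass contacts, 58 x 30 x 24 mm, about 95 g. This point is its centre, half-way up (12 mm above its underside); x along the 58 mm length, y across the 30 mm width (grip closing along y), z up.
- module_green_center (a point): circuit module lying flat: a green circuit board 64 x 36 x 4 mm, on its middle a bright aluminium shield can 36 x 36 mm that fills the board's whole width; 24 mm high overall, about 60 g. Its two long sides are flush and 36 mm apart: grip there, closing along y. This point is its centre, half-way up (12 mm above its underside); x along the 64 mm length, y across the 36 mm width, z up.
- module_red_center (a point): circuit module lying flat: a red circuit board 64 x 36 x 4 mm, on its middle a bright aluminium shield can 36 x 36 mm that fills the board's whole width; 24 mm high overall, about 60 g. Its two long sides are flush and 36 mm apart: grip there, closing along y. This point is its centre, half-way up (12 mm above its underside); x along the 64 mm length, y across the 36 mm width, z up.
- eyepiece_green_center (a point): microscope eyepiece standing upright on the bench: steel barrel 34 mm in diameter for the lower 22 mm, black ribbed body 40 mm in diameter above it, with a green ring round its top; 54 mm tall, about 85 g. This point is its centre, half-way up (27 mm above its underside); z is its axis (up).
- eyepiece_white_center (a point): microscope eyepiece standing upright on the bench: steel barrel 34 mm in diameter for the lower 22 mm, black ribbed body 40 mm in diameter above it, with a white ring round its top; 54 mm tall, about 85 g. This point is its centre, half-way up (27 mm above its underside); z is its axis (up).
- battery_bin: red battery bin, open-topped and fixed to the bench: outside 140 x 140 mm (x by y), walls 4 mm thick and 35 mm high over the bench, inner floor 4 mm above the bench. Its origin is the centre of its underside, on the bench; x and y run along its sides, z up. The battery goes in here, any way up.
- board_tray: black tray, open-topped and fixed to the bench: outside 150 x 180 mm (x by y), walls 4 mm thick and 20 mm high over the bench, inner floor 4 mm above the bench. Its origin is the centre of its underside, on the bench; x and y run along its sides, z up. Both circuit modules go in here; there is room for them end to end along y, each with its length along the tray's y.
- lens_tray: white tray, open-topped and fixed to the bench: outside 150 x 180 mm (x by y), walls 4 mm thick and 20 mm high over the bench, inner floor 4 mm above the bench. Its origin is the centre of its underside, on the bench; x and y run along its sides, z up. Both eyepieces stand in here, side by side along y.
- spool_center (a point): small reel of solder wire standing on the bench, grey flanges 40 mm in diameter, 24 mm high. This point is its centre, half-way up. Not part of the job: leave it where it is.
- flux_center (a point): small round amber jar with an orange cap, 38 mm in diameter, 30 mm high. This point is its centre, half-way up. Not part of the job: leave it where it is.

How it is judged:
By the outcome, as a careful person would: the job done as asked, in the order asked, and still so for the second after the job is handed in, with the robot touching nothing.
It also fails if it takes over 109 s, if anything falls off the work surface, if the arm or the gripper's body presses on something with over 40 N, if the wrist force passes 120 N, or if a joint passes its speed limit or range.

## Working session

There is one attempt and no reset: what is moved stays moved. The work goes in short steps, Python scripts to look and compute and a shell command to move; the robot and the scene stay as the last step left them, time stands still between calls to the robot, and variables do not carry over. Pictures are saved under pics/ and viewed, and the job is handed in when it is done.

```bash
mkdir -p pics; ls
python3 - <<'E'
from plant import telemetry, viewer
import cv2,numpy as np
print(telemetry.read_state())
for n in ("scene","top"):
    d=viewer.get_image(n)
    cv2.imwrite(f"pics/{n}0.png",d["color"][:,:,::-1])
    np.savez(f"{n}0.npz",**d)
    print(n,d["fx"],d["fy"],d["cx"],d["cy"],d["rvec"],d["tvec"])
E
```

```text
pics
{'clock': 0.0, 'q': array([-1.24779586e+00,  1.16463982e-01,  1.44227320e+00,  2.30638216e-08,
        1.58401899e+00, -3.77956805e-02]), 'qd': array([ 3.76086399e-05, -9.82778866e-04,  8.83115086e-04,  7.33275855e-04,
       -1.20217186e-03, -8.36737715e-04]), 'effort': array([ 2.07178011e-03, -7.21271682e+01, -6.22590709e+01,  7.80809624e-02,
        2.39241641e-02, -2.56479655e-05]), 'tcp_pos': array([ 0.23821678, -0.63134703,  0.2259151 ]), 'tcp_rot': array([-3.14042997e+00, -4.39882812e-05,  3.60796120e-01]), 'ft_force': array([-0.03736359,  0.8272743 , -0.15363496]), 'wrist_torque': array([-0.04712933,  0.00194986,  0.00471388]), 'finger_gap': 0.09278954803129312}
scene 397.76603933151176 397.76603933151176 287.23499046449905 216.67144559390576 [ 1.22022153  2.45831509 -0.81407755] [ 0.30845395 -0.275832    1.14427891]
top 492.65987465950417 492.65987465950417 282.09420686168704 210.59782998375277 [ 2.13963141 -2.15984767  0.14054256] [0.00549876 0.49930098 1.12978288]
```

View pics/scene0.png

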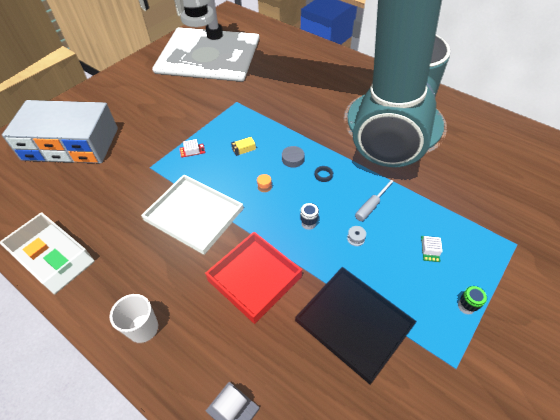

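View pics/top0.png

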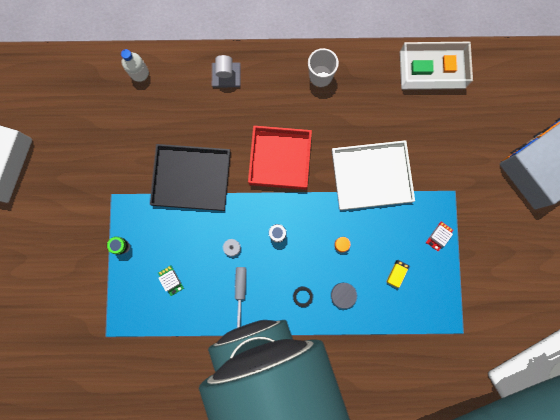

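The scene view shows the parts on a blue mat. In the top view, the battery is at about (398,275), the red module (440,236), the green module (170,280), the green eyepiece (117,246) and the white eyepiece (278,234). The bins are at (280,158) red, (190,178) black and (373,176) white, the spool is at (232,247) and the flux jar at (343,245).

```bash
cat > h.py <<'E'
import numpy as np,cv2
def ray(d,u,v,z):
    R,_=cv2.Rodrigues(np.array(d["rvec"],float)); t=np.array(d["tvec"],float)
    c=-R.T@t; r=R.T@np.array([(u-d["cx"])/d["fx"],(v-d["cy"])/d["fy"],1.])
    return c+r*(z-c[2])/r[2]
def proj(d,p):
    R,_=cv2.Rodrigues(np.array(d["rvec"],float)); c=R@np.array(p)+np.array(d["tvec"]); return d["fx"]*c[0]/c[2]+d["cx"],d["fy"]*c[1]/c[2]+d["cy"]
def pts(d):
    z=d["z_map"].astype(float);v,u=np.indices(z.shape)
    R,_=cv2.Rodrigues(np.array(d["rvec"],float)); t=np.array(d["tvec"],float)
    P=np.stack([(u-d["cx"])/d["fx"]*z,(v-d["cy"])/d["fy"]*z,z],-1)
    W=(P-t)@R
    W[z==0]=np.nan
    return W
E
python3 - <<'E'
import numpy as np,cv2
from h import *
d=dict(np.load("top0.npz"));s=dict(np.load("scene0.npz"))
def crop(d,u0,u1,v0,v1,k): return cv2.resize(d["color"][v0:v1,u0:u1,::-1],None,fx=k,fy=k,interpolation=cv2.INTER_NEAREST)
a=[crop(d,*w,8) for w in [(375,425,255,295),(415,465,216,256),(145,195,260,300),(95,145,225,265),(253,303,214,254)]]
a.append(np.zeros_like(a[0]))
im=np.vstack([np.hstack(a[:3]),np.hstack(a[3:])]);im=cv2.resize(im,(800,427));cv2.imwrite("pics/crops0.png",im)
a=[crop(s,*w,8) for w in [(220,270,125,165),(170,220,130,170),(407,457,228,268),(449,499,278,318),(285,335,195,235)]]
a.append(np.zeros_like(a[0]))
im=np.vstack([np.hstack(a[:3]),np.hstack(a[3:])]);im=cv2.resize(im,(800,427));cv2.imwrite("pics/crops1.png",im)
# heights
W=pts(d)
for n,(u,v) in dict(bat=(398,275),red=(440,236),green=(170,280),eg=(117,246),ew=(278,234),spool=(232,247),flux=(343,245),puck=(343,295),ring=(303,290),mat=(300,320),tab=(300,230),redfl=(280,158),blk=(190,178),wh=(373,176),wood=(60,300)).items():
    print(n,np.round(W[v,u]*1000),np.round(1000*np.nanmax(W[v-12:v+12,u-12:u+12,2])))
E
```

```text
bat [ 346. -269.   23.] 31.0
red [ 436. -371.   26.] 31.0
green [339. 264.  27.] 29.0
eg [418. 381.  54.] 60.0
ew [442.  11.  58.] 59.0
spool [415. 120.  22.] 29.0
flux [ 417. -141.   31.] 35.0
puck [ 301. -139.   21.] 28.0
ring [313. -47.   0.] 19.0
mat [243. -39.   2.] 165.0
tab [456. -42.  -1.] 8.0
redfl [635.   5.  -1.] 11.0
blk [586. 225.   6.] 10.0
wh [ 587. -222.    2.] 12.0
wood [295. 531.  -1.] 7.0
```

View pics/crops0.png

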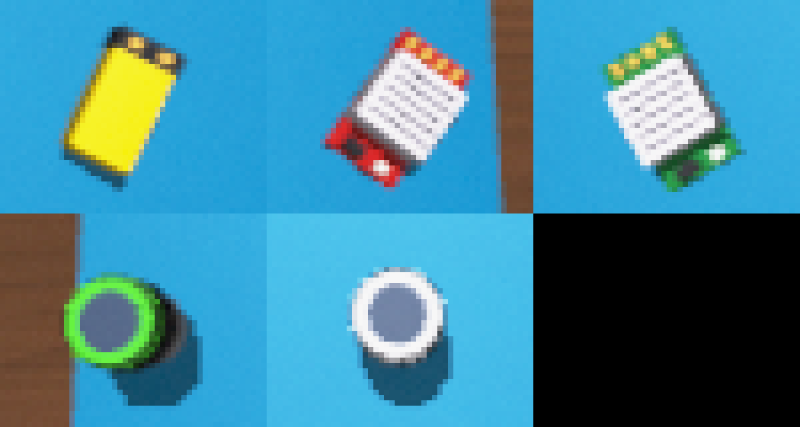

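View pics/crops1.png

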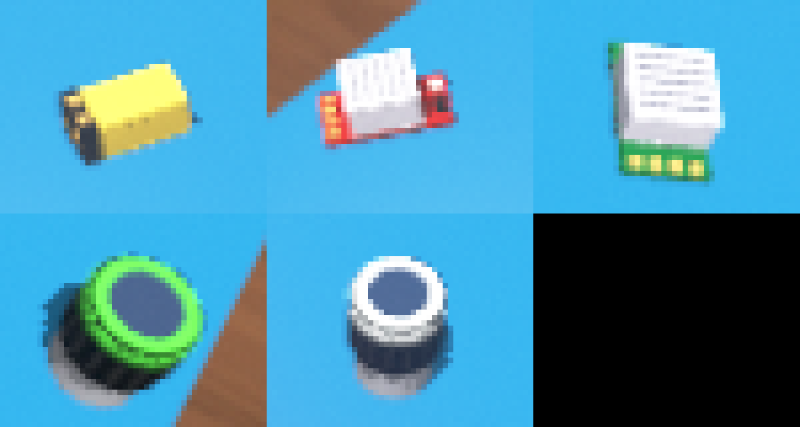

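```bash
cat > det.py <<'E'
import numpy as np,cv2
from h import *
def mask(d,u,v,r,f):
    h=cv2.cvtColor(d["color"],cv2.COLOR_RGB2HSV).astype(int); m=np.zeros(h.shape[:2],np.uint8)
    sl=np.s_[max(v-r,0):v+r,max(u-r,0):u+r]
    m[sl]=f(h[sl][...,0],h[sl][...,1],h[sl][...,2]); return m
def rect(d,m,z,n=""):
    cs,_=cv2.findContours(m,cv2.RETR_EXTERNAL,cv2.CHAIN_APPROX_NONE); cs=[c for c in cs if len(c)>8]
    c=np.vstack(cs)[:,0,:].astype(float)
    # pixel-corner hull
    P=np.array([ray(d,u+a,v+b,z)[:2] for u,v in c for a in(-.35,.35) for b in(-.35,.35)])*1000
    (x,y),(w,h),a=cv2.minAreaRect(P.astype(np.float32))
    if w<h: w,h,a=h,w,a+90
    print(n,"center %.1f %.1f size %.1f x %.1f long-axis yaw %.1f deg"%(x,y,w,h,(a+90)%180-90)); return x,y,a
def circ(d,m,z,n=""):
    cs,_=cv2.findContours(m,cv2.RETR_EXTERNAL,cv2.CHAIN_APPROX_NONE); c=max(cs,key=cv2.contourArea)[:,0,:]
    P=np.array([ray(d,u,v,z)[:2] for u,v in c])*1000
    (x,y),(w,h),_=cv2.fitEllipse(P.astype(np.float32)); print(n,"circle %.1f %.1f dia %.1f %.1f"%(x,y,w,h))
yel=lambda h,s,v:((h>20)&(h<35)&(s>120)&(v>110))
batt=lambda h,s,v:((h>18)&(h<38)&(s>80)&(v>80))|((v<75)&(s<150))
white=lambda h,s,v:(s<60)&(v>130)
redb=lambda h,s,v:((h<12)|(h>168))&(s>110)
grn=lambda h,s,v:(h>42)&(h<80)&(s>90)
gold=lambda h,s,v:(h>12)&(h<38)&(s>80)
E
python3 - <<'E'
from det import *
t=dict(np.load("top0.npz"));s=dict(np.load("scene0.npz"))
for n,d,P in(("top",t,dict(b=(398,275),r=(440,236),g=(170,280),eg=(117,246),ew=(278,234),bin=(280,158),bt=(190,178),lt=(373,176),fx=(343,245),sp=(232,247))),
             ("scene",s,dict(b=(244,146),r=(193,149),g=(432,248),eg=(474,298),ew=(310,212),bin=(254,276),bt=(355,322),lt=(192,212),fx=(264,182),sp=(357,235)))):
    print(n)
    rect(d,mask(d,*P['b'],18,yel),.024,"batt yellow (46?)")
    rect(d,mask(d,*P['b'],18,batt),.024,"batt all")
    rect(d,mask(d,*P['r'],17,white),.024,"red can")
    rect(d,mask(d,*P['r'],18,lambda h,s,v:redb(h,s,v)|gold(h,s,v)),.004,"red board")
    rect(d,mask(d,*P['g'],17,white),.024,"green can")
    rect(d,mask(d,*P['g'],18,lambda h,s,v:grn(h,s,v)|gold(h,s,v)),.004,"green board")
    circ(d,mask(d,*P['eg'],18,lambda h,s,v:(h>42)&(h<80)&(s>130)&(v>100)),.054,"eyeg")
    circ(d,mask(d,*P['ew'],18,lambda h,s,v:(s<70)&(v>150)),.054,"eyew")
    rect(d,mask(d,*P['bin'],50,redb),.035,"bin")
    rect(d,mask(d,*P['bt'],68,lambda h,s,v:(v<70)&(s<110)),.020,"black tray")
    rect(d,mask(d,*P['lt'],55,lambda h,s,v:(s<50)&(v>120)),.020,"white tray")
    circ(d,mask(d,*P['fx'],16,lambda h,s,v:(h>5)&(h<20)&(s>150)),.030,"flux")
    circ(d,mask(d,*P['sp'],14,lambda h,s,v:(s<90)),.024,"spool")
E
```

```text
top
batt yellow (46?) center 345.7 -266.1 size 52.1 x 33.0 long-axis yaw -28.6 deg
batt all center 349.0 -267.4 size 59.3 x 34.1 long-axis yaw -28.6 deg
red can center 439.1 -374.4 size 41.6 x 39.1 long-axis yaw 51.5 deg
red board center 438.2 -375.7 size 66.6 x 38.1 long-axis yaw -37.2 deg
green can center 338.9 267.8 size 39.4 x 39.3 long-axis yaw -61.4 deg
green board center 338.6 268.2 size 65.0 x 36.8 long-axis yaw 30.0 deg
eyeg circle 420.8 385.2 dia 38.2 39.4
eyew circle 446.0 13.0 dia 37.2 37.9
bin center 648.3 5.1 size 241.4 x 208.7 long-axis yaw -89.9 deg
black tray center 536.6 251.3 size 251.3 x 232.9 long-axis yaw -5.3 deg
white tray center 587.3 -218.6 size 185.6 x 154.2 long-axis yaw -84.3 deg
flux circle 419.5 -139.0 dia 32.8 33.3
spool circle 414.8 121.6 dia 38.0 39.4
scene
batt yellow (46?) center 354.0 -257.8 size 50.9 x 49.3 long-axis yaw 60.3 deg
batt all center 354.6 -259.4 size 56.7 x 52.3 long-axis yaw -26.9 deg
red can center 445.5 -367.8 size 67.4 x 39.7 long-axis yaw 55.6 deg
red board center 422.2 -405.6 size 109.0 x 76.3 long-axis yaw 50.8 deg
green can center 346.3 269.7 size 49.6 x 42.8 long-axis yaw 30.4 deg
green board center 362.0 281.4 size 35.9 x 16.8 long-axis yaw -62.6 deg
eyeg circle 425.2 386.2 dia 39.1 43.2
eyew circle 449.2 14.5 dia 37.9 43.7
bin center 639.7 11.8 size 212.7 x 204.5 long-axis yaw 37.2 deg
black tray center 591.9 224.5 size 180.7 x 155.6 long-axis yaw 85.3 deg
white tray center 592.4 -215.6 size 206.5 x 160.1 long-axis yaw -84.3 deg
flux circle 2217.3 1114.8 dia 255.4 4335.2
spool circle 422.7 125.6 dia 37.3 53.6
```

Run:
```python
from det import *
t=dict(np.load("top0.npz"))
def big(m):
    k,l,s,_=cv2.connectedComponentsWithStats(m); i=1+np.argmax(s[1:,4]); return (l==i).astype(np.uint8)
m=big(mask(t,280,158,50,lambda h,s,v:redb(h,s,v)&(s>170)&(v>90)))
rect(t,m,.035,"bin")
m=big(mask(t,190,178,55,lambda h,s,v:(v<60)&(s<110))); rect(t,m,.02,"black")
m=big(mask(t,373,176,55,lambda h,s,v:(s<50)&(v>120))); rect(t,m,.02,"white")
s=dict(np.load("scene0.npz"))
m=big(mask(s,254,276,60,lambda h,s,v:redb(h,s,v)&(s>170)&(v>90))); rect(s,m,.035,"bin s")
```

```text
bin center 629.1 5.8 size 147.9 x 143.9 long-axis yaw -5.2 deg
black center 588.0 224.2 size 173.1 x 142.3 long-axis yaw 85.2 deg
white center 587.3 -218.6 size 185.6 x 154.2 long-axis yaw -84.3 deg
bin s center 637.5 11.5 size 150.3 x 149.8 long-axis yaw 84.8 deg
```

```bash
python3 -m creep '[{"x":9,"y":31,"z":-6,"rz":-0.1},{"x":9,"y":31,"z":-6,"rz":-0.12},{"x":9,"y":31,"z":-6,"rz":-0.12},{"x":9,"y":31,"z":-6,"rz":-0.12},{"x":9,"y":31,"z":-6,"rz":-0.12},{"x":9,"y":31,"z":-6,"rz":-0.12},{"x":9,"y":31,"z":-6,"rz":-0.12},{"x":9,"y":31,"z":-6,"rz":-0.04}]' 65
```

```text
validation failed for argument at $[0]...
```

```bash
python3 -m creep '[{"x":9,"y":31,"z":-6,"rx":0,"ry":0,"rz":-0.1},{"x":9,"y":31,"z":-6,"rx":0,"ry":0,"rz":-0.12},{"x":9,"y":31,"z":-6,"rx":0,"ry":0,"rz":-0.12},{"x":9,"y":31,"z":-6,"rx":0,"ry":0,"rz":-0.12},{"x":9,"y":31,"z":-6,"rx":0,"ry":0,"rz":-0.12},{"x":9,"y":31,"z":-6,"rx":0,"ry":0,"rz":-0.12},{"x":9,"y":31,"z":-6,"rx":0,"ry":0,"rz":-0.12},{"x":9,"y":31,"z":-6,"rx":0,"ry":0,"rz":-0.04}]' 65
```

```text
clock: 0.77
tcp_pos: [0.3103, -0.3819, 0.178]
tcp_rot: [-3.141, 0.0, -0.507]
ft_force: [0.5, -0.2, 0.5]
finger_gap: 0.0652
```

```bash
python3 -m creep '[{"x":9,"y":28,"z":-12,"rx":0,"ry":0,"rz":0.008},{"x":10,"y":28,"z":-12,"rx":0,"ry":0,"rz":0},{"x":9,"y":29,"z":-12,"rx":0,"ry":0,"rz":0},{"x":10,"y":28,"z":-12,"rx":0,"ry":0,"rz":0},{"x":0,"y":0,"z":-25,"rx":0,"ry":0,"rz":0},{"x":0,"y":0,"z":-25,"rx":0,"ry":0,"rz":0},{"x":0,"y":0,"z":-20,"rx":0,"ry":0,"rz":0},{"x":0,"y":0,"z":0,"rx":0,"ry":0,"rz":0}]' 65
python3 - <<'E'
from plant import viewer
import cv2
for n in("top","scene"):
    d=viewer.get_image(n); c=d["color"][:,:,::-1]
    c=c[205:345,320:500] if n=="top" else c[80:220,150:330]
    cv2.imwrite(f"pics/b1{n}.png",cv2.resize(c,None,fx=4,fy=4))
E
```

```text
clock: 1.43
tcp_pos: [0.3468, -0.269, 0.0567]
tcp_rot: [-3.14, 0.005, -0.491]
ft_force: [-0.6, 0.7, -0.5]
finger_gap: 0.065
```

View pics/b1scene.png

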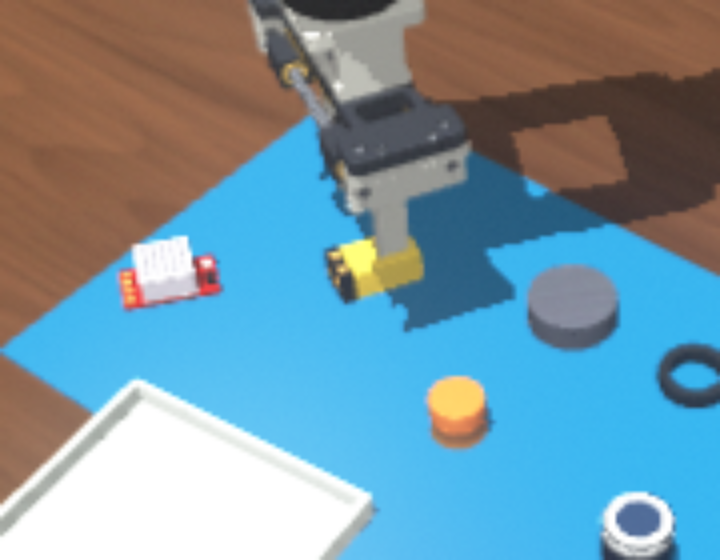

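View pics/b1top.png

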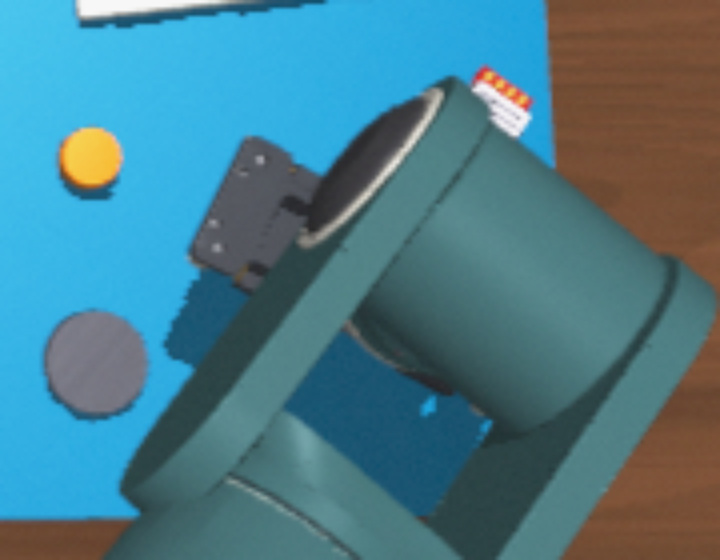

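In the scene view the finger sits over the battery (about 395,230 in the crop) and the jaws are parallel to its long sides. Next I descend.

```bash
python3 -m creep '[{"x":0.5,"y":0.5,"z":-10,"rx":0,"ry":0,"rz":0},{"x":0.5,"y":0.5,"z":-10,"rx":0,"ry":0,"rz":0},{"x":0,"y":0,"z":-8,"rx":0,"ry":0,"rz":0},{"x":0,"y":0,"z":-7,"rx":0,"ry":0,"rz":0},{"x":0,"y":0,"z":-5,"rx":0,"ry":0,"rz":0},{"x":0,"y":0,"z":-3,"rx":0,"ry":0,"rz":0},{"x":0,"y":0,"z":0,"rx":0,"ry":0,"rz":0},{"x":0,"y":0,"z":0,"rx":0,"ry":0,"rz":0}]' -
```

```text
clock: 2.2
tcp_pos: [0.3493, -0.2696, 0.0177]
tcp_rot: [-3.142, 0.0, -0.491]
ft_force: [1.2, -0.7, -0.1]
finger_gap: 0.0649
```

```bash
python3 -m creep '[{"x":0,"y":1,"z":-3,"rx":0,"ry":0,"rz":0},{"x":0,"y":0,"z":-2,"rx":0,"ry":0,"rz":0},{"x":0,"y":0,"z":0,"rx":0,"ry":0,"rz":0},{"x":0,"y":0,"z":0,"rx":0,"ry":0,"rz":0},{"x":0,"y":0,"z":0,"rx":0,"ry":0,"rz":0},{"x":0,"y":0,"z":0,"rx":0,"ry":0,"rz":0},{"x":0,"y":0,"z":0,"rx":0,"ry":0,"rz":0},{"x":0,"y":0,"z":0,"rx":0,"ry":0,"rz":0}]' -
python3 -m creep '[{"x":0,"y":0,"z":0,"rx":0,"ry":0,"rz":0},{"x":0,"y":0,"z":0,"rx":0,"ry":0,"rz":0},{"x":0,"y":0,"z":0,"rx":0,"ry":0,"rz":0},{"x":0,"y":0,"z":0,"rx":0,"ry":0,"rz":0},{"x":0,"y":0,"z":0,"rx":0,"ry":0,"rz":0},{"x":0,"y":0,"z":0,"rx":0,"ry":0,"rz":0},{"x":0,"y":0,"z":0,"rx":0,"ry":0,"rz":0},{"x":0,"y":0,"z":0,"rx":0,"ry":0,"rz":0}]' 15
```

```text
clock: 2.87
tcp_pos: [0.3493, -0.2686, 0.0127]
tcp_rot: [-3.142, -0.0, -0.491]
ft_force: [0.3, -0.4, 0.1]
finger_gap: 0.0653
clock: 3.53
tcp_pos: [0.3493, -0.2686, 0.0127]
tcp_rot: [-3.142, -0.0, -0.491]
ft_force: [0.1, 0.7, 0.1]
finger_gap: 0.0295
```

```bash
python3 -m creep '[{"x":0,"y":0,"z":12,"rx":0,"ry":0,"rz":0},{"x":0,"y":0,"z":25,"rx":0,"ry":0,"rz":0},{"x":0,"y":0,"z":35,"rx":0,"ry":0,"rz":0},{"x":6,"y":6,"z":30,"rx":0,"ry":0,"rz":0},{"x":15,"y":15,"z":8,"rx":0,"ry":0,"rz":0},{"x":23,"y":23,"z":0,"rx":0,"ry":0,"rz":0},{"x":23,"y":23,"z":0,"rx":0,"ry":0,"rz":0},{"x":23,"y":23,"z":0,"rx":0,"ry":0,"rz":0}]' -
python3 -m creep '[{"x":25,"y":25,"z":0,"rx":0,"ry":0,"rz":0.05},{"x":25,"y":25,"z":0,"rx":0,"ry":0,"rz":0.05},{"x":25,"y":25,"z":0,"rx":0,"ry":0,"rz":0.1},{"x":25,"y":25,"z":0,"rx":0,"ry":0,"rz":0.1},{"x":25,"y":25,"z":0,"rx":0,"ry":0,"rz":0.05},{"x":25,"y":25,"z":0,"rx":0,"ry":0,"rz":0.05},{"x":25,"y":23,"z":0,"rx":0,"ry":0,"rz":0},{"x":15,"y":12,"z":0,"rx":0,"ry":0,"rz":0}]' -
```

```text
clock: 4.2
tcp_pos: [0.4401, -0.1775, 0.124]
tcp_rot: [-3.142, -0.001, -0.492]
ft_force: [0.8, -1.0, -0.9]
finger_gap: 0.0298
clock: 4.87
tcp_pos: [0.631, 0.0091, 0.1233]
tcp_rot: [-3.141, -0.0, -0.089]
ft_force: [0.5, -0.7, -0.6]
finger_gap: 0.0299
```

```bash
python3 -m creep '[{"x":0,"y":-2,"z":-10,"rx":0,"ry":0,"rz":0},{"x":0,"y":0,"z":-25,"rx":0,"ry":0,"rz":0},{"x":0,"y":0,"z":-25,"rx":0,"ry":0,"rz":0},{"x":0,"y":0,"z":-18,"rx":0,"ry":0,"rz":0},{"x":0,"y":0,"z":-12,"rx":0,"ry":0,"rz":0},{"x":0,"y":0,"z":-6,"rx":0,"ry":0,"rz":0},{"x":0,"y":0,"z":-4,"rx":0,"ry":0,"rz":0},{"x":0,"y":0,"z":0,"rx":0,"ry":0,"rz":0}]' -
python3 -m creep '[{"x":0,"y":0,"z":-1.5,"rx":0,"ry":0,"rz":0},{"x":0,"y":0,"z":-1.5,"rx":0,"ry":0,"rz":0},{"x":0,"y":0,"z":-1,"rx":0,"ry":0,"rz":0},{"x":0,"y":0,"z":-1,"rx":0,"ry":0,"rz":0},{"x":0,"y":0,"z":0,"rx":0,"ry":0,"rz":0},{"x":0,"y":0,"z":0,"rx":0,"ry":0,"rz":0},{"x":0,"y":0,"z":0,"rx":0,"ry":0,"rz":0},{"x":0,"y":0,"z":0,"rx":0,"ry":0,"rz":0}]' -
```

```text
clock: 5.53
tcp_pos: [0.6293, 0.0043, 0.0228]
tcp_rot: [3.142, -0.0, -0.091]
ft_force: [-0.0, -0.5, -1.6]
finger_gap: 0.0296
clock: 6.2
tcp_pos: [0.6293, 0.0044, 0.0177]
tcp_rot: [-3.142, -0.0, -0.091]
ft_force: [0.2, -0.7, -1.2]
finger_gap: 0.0297
```

```bash
python3 -m creep '[{"x":0,"y":0,"z":-0.5,"rx":0,"ry":0,"rz":0},{"x":0,"y":0,"z":-0.5,"rx":0,"ry":0,"rz":0},{"x":0,"y":0,"z":0,"rx":0,"ry":0,"rz":0},{"x":0,"y":0,"z":0,"rx":0,"ry":0,"rz":0},{"x":0,"y":0,"z":0,"rx":0,"ry":0,"rz":0},{"x":0,"y":0,"z":0,"rx":0,"ry":0,"rz":0},{"x":0,"y":0,"z":0,"rx":0,"ry":0,"rz":0},{"x":0,"y":0,"z":0,"rx":0,"ry":0,"rz":0}]' -
python3 -m creep '[{"x":0,"y":0,"z":0,"rx":0,"ry":0,"rz":0},{"x":0,"y":0,"z":0,"rx":0,"ry":0,"rz":0},{"x":0,"y":0,"z":0,"rx":0,"ry":0,"rz":0},{"x":0,"y":0,"z":0,"rx":0,"ry":0,"rz":0},{"x":0,"y":0,"z":0,"rx":0,"ry":0,"rz":0},{"x":0,"y":0,"z":0,"rx":0,"ry":0,"rz":0},{"x":0,"y":0,"z":0,"rx":0,"ry":0,"rz":0},{"x":0,"y":0,"z":0,"rx":0,"ry":0,"rz":0}]' 60
```

```text
clock: 6.87
tcp_pos: [0.6293, 0.0044, 0.0167]
tcp_rot: [-3.142, -0.0, -0.091]
ft_force: [0.3, -0.6, -0.7]
finger_gap: 0.0296
clock: 7.53
tcp_pos: [0.6293, 0.0044, 0.0166]
tcp_rot: [-3.142, -0.0, -0.091]
ft_force: [0.3, -0.8, 0.2]
finger_gap: 0.0602
```

```bash
python3 -m creep '[{"x":0,"y":0,"z":12,"rx":0,"ry":0,"rz":0},{"x":0,"y":0,"z":30,"rx":0,"ry":0,"rz":0},{"x":0,"y":0,"z":35,"rx":0,"ry":0,"rz":0},{"x":-10,"y":1,"z":30,"rx":0,"ry":0,"rz":0},{"x":-25,"y":1,"z":6,"rx":0,"ry":0,"rz":0},{"x":-32,"y":1,"z":0,"rx":0,"ry":0,"rz":0},{"x":-35,"y":2,"z":0,"rx":0,"ry":0,"rz":0},{"x":-35,"y":2,"z":0,"rx":0,"ry":0,"rz":0}]' 70
python3 -m creep '[{"x":-25,"y":1,"z":0,"rx":0,"ry":0,"rz":0},{"x":-15,"y":1,"z":0,"rx":0,"ry":0,"rz":0},{"x":-5,"y":0,"z":-5,"rx":0,"ry":0,"rz":0},{"x":0,"y":0,"z":-15,"rx":0,"ry":0,"rz":0},{"x":0,"y":0,"z":-20,"rx":0,"ry":0,"rz":0},{"x":0,"y":0,"z":-10,"rx":0,"ry":0,"rz":0},{"x":0,"y":0,"z":0,"rx":0,"ry":0,"rz":0},{"x":0,"y":0,"z":0,"rx":0,"ry":0,"rz":0}]' -
python3 - <<'E'
from plant import viewer
import cv2
d=viewer.get_image("scene"); c=d["color"][:,:,::-1]
cv2.imwrite(f"pics/w1.png",cv2.resize(c[140:320,200:440],None,fx=3,fy=3))
E
```

```text
clock: 8.2
tcp_pos: [0.4909, 0.0115, 0.1304]
tcp_rot: [-3.142, -0.001, -0.091]
ft_force: [0.2, -0.2, 1.4]
finger_gap: 0.0696
clock: 8.87
tcp_pos: [0.4475, 0.0134, 0.0798]
tcp_rot: [3.142, 0.001, -0.091]
ft_force: [0.1, -0.2, 0.3]
finger_gap: 0.0696
```

View pics/w1.png

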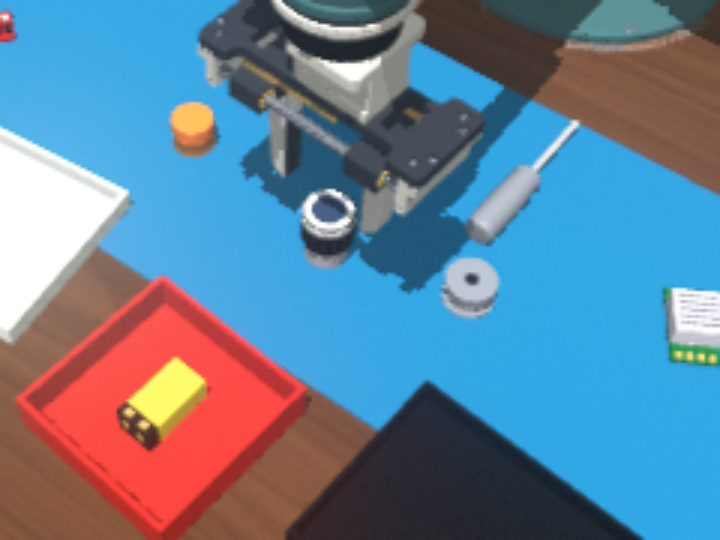

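The battery lies flat in the red bin (crop 160,405). The open jaws straddle the white-ring eyepiece (crop 328,220). Next I descend to the black body.

```bash
python3 -m creep '[{"x":0,"y":0,"z":-10,"rx":0,"ry":0,"rz":0},{"x":0,"y":0,"z":-12,"rx":0,"ry":0,"rz":0},{"x":0,"y":0,"z":-12,"rx":0,"ry":0,"rz":0},{"x":0,"y":0,"z":-10,"rx":0,"ry":0,"rz":0},{"x":0,"y":0,"z":-5,"rx":0,"ry":0,"rz":0},{"x":0,"y":0,"z":0,"rx":0,"ry":0,"rz":0},{"x":0,"y":0,"z":0,"rx":0,"ry":0,"rz":0},{"x":0,"y":0,"z":0,"rx":0,"ry":0,"rz":0}]' -
python3 -m creep '[{"x":0,"y":0,"z":0,"rx":0,"ry":0,"rz":0},{"x":0,"y":0,"z":0,"rx":0,"ry":0,"rz":0},{"x":0,"y":0,"z":0,"rx":0,"ry":0,"rz":0},{"x":0,"y":0,"z":0,"rx":0,"ry":0,"rz":0},{"x":0,"y":0,"z":0,"rx":0,"ry":0,"rz":0},{"x":0,"y":0,"z":0,"rx":0,"ry":0,"rz":0},{"x":0,"y":0,"z":0,"rx":0,"ry":0,"rz":0},{"x":0,"y":0,"z":0,"rx":0,"ry":0,"rz":0}]' 25
```

```text
clock: 9.58
tcp_pos: [0.4476, 0.0134, 0.0311]
tcp_rot: [-3.142, -0.001, -0.091]
ft_force: [0.5, 0.2, -1.1]
finger_gap: 0.0702
clock: 10.25
tcp_pos: [0.4473, 0.0135, 0.0308]
tcp_rot: [3.142, -0.0, -0.091]
ft_force: [-1.3, -0.1, 3.2]
finger_gap: 0.0387
```

```bash
python3 -m creep '[{"x":0,"y":0,"z":8,"rx":0,"ry":0,"rz":0},{"x":0,"y":0,"z":20,"rx":0,"ry":0,"rz":0},{"x":0,"y":0,"z":30,"rx":0,"ry":0,"rz":0.02},{"x":3,"y":-4,"z":24,"rx":0,"ry":0,"rz":0.05},{"x":8,"y":-12,"z":8,"rx":0,"ry":0,"rz":0.08},{"x":14,"y":-20,"z":0,"rx":0,"ry":0,"rz":0.1},{"x":18,"y":-26,"z":0,"rx":0,"ry":0,"rz":0.1},{"x":18,"y":-26,"z":0,"rx":0,"ry":0,"rz":0.1}]' -
python3 -m creep '[{"x":18,"y":-26,"z":0,"rx":0,"ry":0,"rz":0.1},{"x":18,"y":-26,"z":0,"rx":0,"ry":0,"rz":0.1},{"x":18,"y":-25,"z":0,"rx":0,"ry":0,"rz":0.1},{"x":14,"y":-18,"z":0,"rx":0,"ry":0,"rz":0.05},{"x":7,"y":-11,"z":-5,"rx":0,"ry":0,"rz":0},{"x":0,"y":0,"z":-20,"rx":0,"ry":0,"rz":0},{"x":0,"y":0,"z":-20,"rx":0,"ry":0,"rz":0},{"x":0,"y":0,"z":-10,"rx":0,"ry":0,"rz":0}]' -
```

```text
clock: 10.92
tcp_pos: [0.5089, -0.0755, 0.1216]
tcp_rot: [3.141, -0.001, 0.365]
ft_force: [0.1, 0.3, -1.0]
finger_gap: 0.0382
clock: 11.58
tcp_pos: [0.5822, -0.1801, 0.0631]
tcp_rot: [-3.139, 0.001, 0.707]
ft_force: [-1.3, 0.2, -1.7]
finger_gap: 0.0384
```

```bash
python3 -m creep '[{"x":0,"y":0,"z":-10,"rx":0,"ry":0,"rz":0},{"x":0,"y":0,"z":-8,"rx":0,"ry":0,"rz":0},{"x":0,"y":0,"z":-5,"rx":0,"ry":0,"rz":0},{"x":0,"y":0,"z":-3,"rx":0,"ry":0,"rz":0},{"x":0,"y":0,"z":-1.5,"rx":0,"ry":0,"rz":0},{"x":0,"y":0,"z":-1,"rx":0,"ry":0,"rz":0},{"x":0,"y":0,"z":0,"rx":0,"ry":0,"rz":0},{"x":0,"y":0,"z":0,"rx":0,"ry":0,"rz":0}]' -
```

```text
clock: 12.25
tcp_pos: [0.5835, -0.1806, 0.0376]
tcp_rot: [3.141, -0.0, 0.709]
ft_force: [-0.0, -0.1, -0.3]
finger_gap: 0.0386
```

```bash
python3 -m creep '[{"x":0,"y":0,"z":-0.8,"rx":0,"ry":0,"rz":0},{"x":0,"y":0,"z":-0.6,"rx":0,"ry":0,"rz":0},{"x":0,"y":0,"z":-0.6,"rx":0,"ry":0,"rz":0},{"x":0,"y":0,"z":-0.5,"rx":0,"ry":0,"rz":0},{"x":0,"y":0,"z":0,"rx":0,"ry":0,"rz":0},{"x":0,"y":0,"z":0,"rx":0,"ry":0,"rz":0},{"x":0,"y":0,"z":0,"rx":0,"ry":0,"rz":0},{"x":0,"y":0,"z":0,"rx":0,"ry":0,"rz":0}]' -
```

```text
clock: 12.92
tcp_pos: [0.5833, -0.1806, 0.0348]
tcp_rot: [3.142, -0.0, 0.709]
ft_force: [-0.7, -0.3, 1.9]
finger_gap: 0.0386
```

```bash
python3 -m creep '[{"x":0,"y":0,"z":0,"rx":0,"ry":0,"rz":0},{"x":0,"y":0,"z":0,"rx":0,"ry":0,"rz":0},{"x":0,"y":0,"z":0,"rx":0,"ry":0,"rz":0},{"x":0,"y":0,"z":0,"rx":0,"ry":0,"rz":0},{"x":0,"y":0,"z":0,"rx":0,"ry":0,"rz":0},{"x":0,"y":0,"z":0,"rx":0,"ry":0,"rz":0},{"x":0,"y":0,"z":0,"rx":0,"ry":0,"rz":0},{"x":0,"y":0,"z":0,"rx":0,"ry":0,"rz":0}]' 65
python3 -m creep '[{"x":0,"y":0,"z":8,"rx":0,"ry":0,"rz":0},{"x":0,"y":0,"z":20,"rx":0,"ry":0,"rz":0},{"x":0,"y":0,"z":30,"rx":0,"ry":0,"rz":0},{"x":0,"y":0,"z":30,"rx":0,"ry":0,"rz":0},{"x":-8,"y":-12,"z":7,"rx":0,"ry":0,"rz":-0.07},{"x":-17,"y":-24,"z":0,"rx":0,"ry":0,"rz":-0.12},{"x":-17,"y":-24,"z":0,"rx":0,"ry":0,"rz":-0.12},{"x":-17,"y":-24,"z":0,"rx":0,"ry":0,"rz":-0.12}]' -
python3 - <<'E'
from plant import viewer
import cv2
d=viewer.get_image("scene"); c=d["color"][:,:,::-1]
cv2.imwrite(f"pics/w2.png",cv2.resize(c[100:300,100:340],None,fx=3,fy=3))
E
```

```text
clock: 13.58
tcp_pos: [0.5833, -0.1806, 0.0346]
tcp_rot: [3.142, -0.0, 0.709]
ft_force: [0.2, 0.0, 0.8]
finger_gap: 0.0649
clock: 14.25
tcp_pos: [0.5237, -0.2652, 0.1306]
tcp_rot: [3.141, -0.001, 0.274]
ft_force: [0.8, 0.1, -0.0]
finger_gap: 0.0652
```

View pics/w2.png

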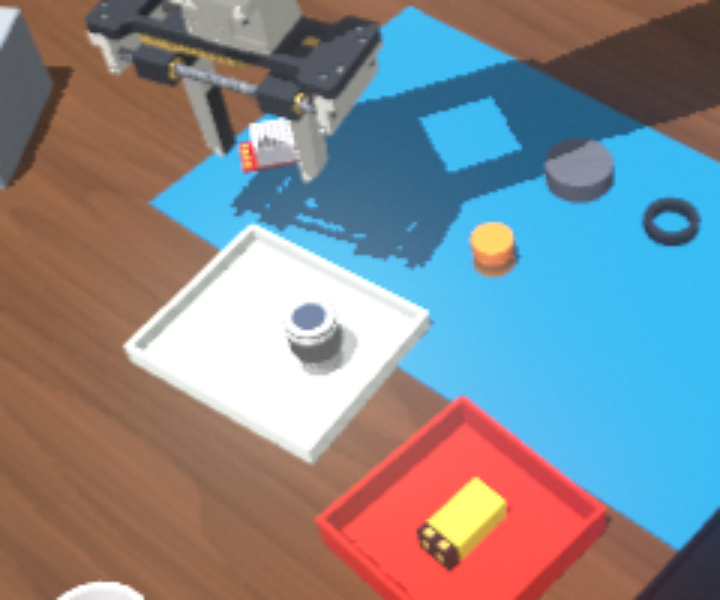

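The white-ring eyepiece stands upright in the white tray (crop 312,335), the battery is in the bin, and the red module is behind the gripper. I go for the red module next.

```bash
python3 -m creep '[{"x":-14,"y":-18,"z":0,"rx":0,"ry":0,"rz":-0.12},{"x":-14,"y":-18,"z":0,"rx":0,"ry":0,"rz":-0.12},{"x":-14,"y":-18,"z":0,"rx":0,"ry":0,"rz":-0.12},{"x":-14,"y":-18,"z":-5,"rx":0,"ry":0,"rz":-0.12},{"x":-14,"y":-18,"z":-15,"rx":0,"ry":0,"rz":-0.12},{"x":-10,"y":-12,"z":-20,"rx":0,"ry":0,"rz":-0.12},{"x":-6,"y":-8,"z":-20,"rx":0,"ry":0,"rz":-0.12},{"x":0,"y":0,"z":-10,"rx":0,"ry":0,"rz":-0.09}]' -
python3 -m creep '[{"x":0,"y":0,"z":0,"rx":0,"ry":0,"rz":0},{"x":0,"y":0,"z":0,"rx":0,"ry":0,"rz":0},{"x":0,"y":0,"z":-4,"rx":0,"ry":0,"rz":0},{"x":0,"y":0,"z":-4,"rx":0,"ry":0,"rz":0},{"x":0,"y":0,"z":-4,"rx":0,"ry":0,"rz":0},{"x":0,"y":0,"z":-2,"rx":0,"ry":0,"rz":0},{"x":0,"y":0,"z":0,"rx":0,"ry":0,"rz":0},{"x":0,"y":0,"z":0,"rx":0,"ry":0,"rz":0}]' -
python3 - <<'E'
from plant import viewer
import cv2
d=viewer.get_image("scene"); c=d["color"][:,:,::-1]
cv2.imwrite(f"pics/r1.png",cv2.resize(c[80:200,120:280],None,fx=4,fy=4))
E
```

```text
clock: 14.97
tcp_pos: [0.4366, -0.3754, 0.058]
tcp_rot: [3.141, 0.002, -0.659]
ft_force: [0.7, -0.1, 0.5]
finger_gap: 0.0647
clock: 15.63
tcp_pos: [0.4384, -0.3745, 0.0457]
tcp_rot: [-3.142, 0.0, -0.651]
ft_force: [0.2, -0.2, -0.0]
finger_gap: 0.0649
```

View pics/r1.png

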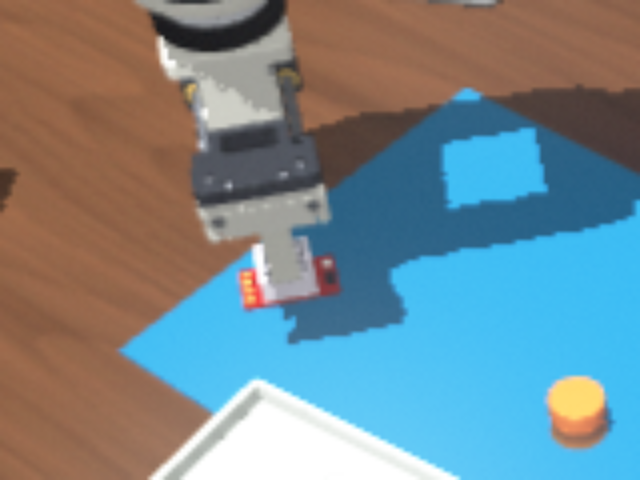

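The finger is centred on the red module's can (crop 287,265) and parallel to it. I descend and grip.

```bash
python3 -m creep '[{"x":0,"y":0,"z":-9,"rx":0,"ry":0,"rz":0},{"x":0,"y":0,"z":-9,"rx":0,"ry":0,"rz":0},{"x":0,"y":0,"z":-7,"rx":0,"ry":0,"rz":0},{"x":0,"y":0,"z":-5,"rx":0,"ry":0,"rz":0},{"x":0,"y":0,"z":-3,"rx":0,"ry":0,"rz":0},{"x":0,"y":0,"z":0,"rx":0,"ry":0,"rz":0},{"x":0,"y":0,"z":0,"rx":0,"ry":0,"rz":0},{"x":0,"y":0,"z":0,"rx":0,"ry":0,"rz":0}]' -
python3 -m creep '[{"x":0,"y":0,"z":0,"rx":0,"ry":0,"rz":0},{"x":0,"y":0,"z":0,"rx":0,"ry":0,"rz":0},{"x":0,"y":0,"z":0,"rx":0,"ry":0,"rz":0},{"x":0,"y":0,"z":0,"rx":0,"ry":0,"rz":0},{"x":0,"y":0,"z":0,"rx":0,"ry":0,"rz":0},{"x":0,"y":0,"z":0,"rx":0,"ry":0,"rz":0},{"x":0,"y":0,"z":0,"rx":0,"ry":0,"rz":0},{"x":0,"y":0,"z":0,"rx":0,"ry":0,"rz":0}]' 20
```

```text
clock: 16.35
tcp_pos: [0.4384, -0.3747, 0.013]
tcp_rot: [3.142, -0.0, -0.651]
ft_force: [-0.7, -0.4, 0.7]
finger_gap: 0.065
clock: 17.02
tcp_pos: [0.4383, -0.3746, 0.0127]
tcp_rot: [3.142, -0.0, -0.651]
ft_force: [-0.1, -0.4, 0.9]
finger_gap: 0.0358
```

```bash
python3 -m creep '[{"x":0,"y":0,"z":10,"rx":0,"ry":0,"rz":0},{"x":0,"y":0,"z":25,"rx":0,"ry":0,"rz":0},{"x":0,"y":0,"z":35,"rx":0,"ry":0,"rz":0},{"x":2,"y":8,"z":30,"rx":0,"ry":0,"rz":0.05},{"x":5,"y":18,"z":8,"rx":0,"ry":0,"rz":0.1},{"x":8,"y":28,"z":0,"rx":0,"ry":0,"rz":0.12},{"x":8,"y":28,"z":0,"rx":0,"ry":0,"rz":0.12},{"x":8,"y":28,"z":0,"rx":0,"ry":0,"rz":0.12}]' -
python3 -m creep '[{"x":8,"y":31,"z":0,"rx":0,"ry":0,"rz":0.12},{"x":8,"y":31,"z":0,"rx":0,"ry":0,"rz":0.12},{"x":8,"y":31,"z":0,"rx":0,"ry":0,"rz":0.12},{"x":8,"y":31,"z":0,"rx":0,"ry":0,"rz":0.12},{"x":8,"y":31,"z":0,"rx":0,"ry":0,"rz":0.12},{"x":8,"y":31,"z":0,"rx":0,"ry":0,"rz":0.12},{"x":8,"y":31,"z":0,"rx":0,"ry":0,"rz":0.12},{"x":8,"y":31,"z":0,"rx":0,"ry":0,"rz":0.12}]' -
python3 -m creep '[{"x":8,"y":31,"z":0,"rx":0,"ry":0,"rz":0.12},{"x":8,"y":31,"z":0,"rx":0,"ry":0,"rz":0.12},{"x":8,"y":31,"z":0,"rx":0,"ry":0,"rz":0.12},{"x":8,"y":31,"z":0,"rx":0,"ry":0,"rz":0.12},{"x":8,"y":31,"z":0,"rx":0,"ry":0,"rz":0.12},{"x":7,"y":26,"z":0,"rx":0,"ry":0,"rz":0.068},{"x":4,"y":14,"z":0,"rx":0,"ry":0,"rz":0},{"x":1,"y":6,"z":0,"rx":0,"ry":0,"rz":0}]' -
```

```text
clock: 17.68
tcp_pos: [0.4694, -0.2635, 0.1217]
tcp_rot: [3.141, -0.001, -0.136]
ft_force: [0.2, -0.4, -1.1]
finger_gap: 0.0356
clock: 18.35
tcp_pos: [0.5334, -0.0149, 0.1216]
tcp_rot: [3.141, -0.0, 0.825]
ft_force: [0.1, -0.7, -0.1]
finger_gap: 0.0361
clock: 19.02
tcp_pos: [0.5855, 0.1861, 0.1209]
tcp_rot: [3.142, -0.0, 1.486]
ft_force: [-0.2, 0.4, -0.7]
finger_gap: 0.0355
```

```bash
python3 -m creep '[{"x":0,"y":0,"z":-10,"rx":0,"ry":0,"rz":0},{"x":0,"y":0,"z":-22,"rx":0,"ry":0,"rz":0},{"x":0,"y":0,"z":-22,"rx":0,"ry":0,"rz":0},{"x":0,"y":0,"z":-18,"rx":0,"ry":0,"rz":0},{"x":0,"y":0,"z":-12,"rx":0,"ry":0,"rz":0},{"x":0,"y":0,"z":-8,"rx":0,"ry":0,"rz":0},{"x":0,"y":0,"z":-4,"rx":0,"ry":0,"rz":0},{"x":0,"y":0,"z":0,"rx":0,"ry":0,"rz":0}]' -
python3 - <<'E'
from plant import viewer
import cv2
d=viewer.get_image("scene"); c=d["color"][:,:,::-1]
cv2.imwrite(f"pics/r2.png",cv2.resize(c[220:400,270:450],None,fx=3,fy=3))
E
python3 -m creep '[{"x":0,"y":0,"z":-1.2,"rx":0,"ry":0,"rz":0},{"x":0,"y":0,"z":-1.2,"rx":0,"ry":0,"rz":0},{"x":0,"y":0,"z":-1,"rx":0,"ry":0,"rz":0},{"x":0,"y":0,"z":-0.8,"rx":0,"ry":0,"rz":0},{"x":0,"y":0,"z":-0.8,"rx":0,"ry":0,"rz":0},{"x":0,"y":0,"z":0,"rx":0,"ry":0,"rz":0},{"x":0,"y":0,"z":0,"rx":0,"ry":0,"rz":0},{"x":0,"y":0,"z":0,"rx":0,"ry":0,"rz":0}]' -
```

```text
clock: 19.68
tcp_pos: [0.5852, 0.1839, 0.0242]
tcp_rot: [-3.141, 0.0, 1.486]
ft_force: [0.6, -0.0, -0.6]
finger_gap: 0.0356
clock: 20.4
tcp_pos: [0.5853, 0.1845, 0.0197]
tcp_rot: [3.142, -0.0, 1.487]
ft_force: [-0.2, -0.0, -0.7]
finger_gap: 0.0357
```

View pics/r2.png

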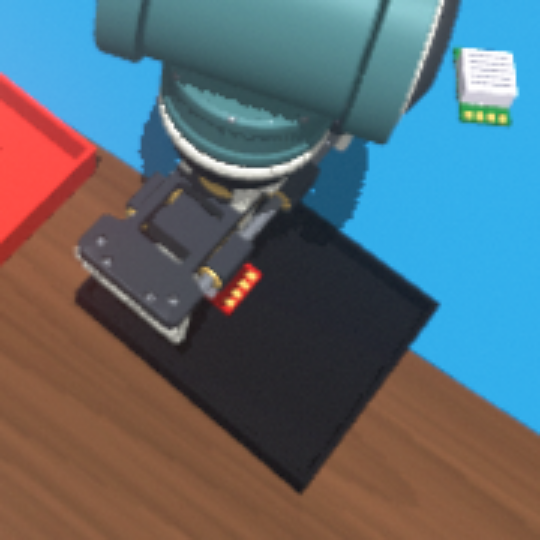

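The red module is inside the tray outline at its −y end (crop 240,287) and square to it. I lower the last 3 mm and release.

```bash
python3 -m creep '[{"x":0,"y":0,"z":-0.8,"rx":0,"ry":0,"rz":0},{"x":0,"y":0,"z":-0.8,"rx":0,"ry":0,"rz":0},{"x":0,"y":0,"z":-0.6,"rx":0,"ry":0,"rz":0},{"x":0,"y":0,"z":-0.5,"rx":0,"ry":0,"rz":0},{"x":0,"y":0,"z":-0.3,"rx":0,"ry":0,"rz":0},{"x":0,"y":0,"z":0,"rx":0,"ry":0,"rz":0},{"x":0,"y":0,"z":0,"rx":0,"ry":0,"rz":0},{"x":0,"y":0,"z":0,"rx":0,"ry":0,"rz":0}]' -
```

```text
clock: 21.07
tcp_pos: [0.5853, 0.1844, 0.0167]
tcp_rot: [-3.142, -0.0, 1.487]
ft_force: [-1.8, -0.3, 2.4]
finger_gap: 0.0358
```

```bash
python3 -m creep '[{"x":0,"y":0,"z":0,"rx":0,"ry":0,"rz":0},{"x":0,"y":0,"z":0,"rx":0,"ry":0,"rz":0},{"x":0,"y":0,"z":0,"rx":0,"ry":0,"rz":0},{"x":0,"y":0,"z":0,"rx":0,"ry":0,"rz":0},{"x":0,"y":0,"z":0,"rx":0,"ry":0,"rz":0},{"x":0,"y":0,"z":0,"rx":0,"ry":0,"rz":0},{"x":0,"y":0,"z":0,"rx":0,"ry":0,"rz":0},{"x":0,"y":0,"z":0,"rx":0,"ry":0,"rz":0}]' 62
python3 -m creep '[{"x":0,"y":0,"z":10,"rx":0,"ry":0,"rz":0},{"x":0,"y":0,"z":25,"rx":0,"ry":0,"rz":0},{"x":0,"y":0,"z":30,"rx":0,"ry":0,"rz":0},{"x":-5,"y":2,"z":20,"rx":0,"ry":0,"rz":-0.05},{"x":-15,"y":5,"z":8,"rx":0,"ry":0,"rz":-0.1},{"x":-28,"y":9,"z":0,"rx":0,"ry":0,"rz":-0.12},{"x":-28,"y":9,"z":0,"rx":0,"ry":0,"rz":-0.12},{"x":-28,"y":10,"z":0,"rx":0,"ry":0,"rz":-0.12}]' -
python3 -m creep '[{"x":-30,"y":10,"z":0,"rx":0,"ry":0,"rz":-0.12},{"x":-30,"y":10,"z":0,"rx":0,"ry":0,"rz":-0.12},{"x":-30,"y":10,"z":0,"rx":0,"ry":0,"rz":-0.12},{"x":-28,"y":10,"z":0,"rx":0,"ry":0,"rz":-0.102},{"x":-17,"y":6,"z":-5,"rx":0,"ry":0,"rz":0},{"x":-8,"y":3,"z":-20,"rx":0,"ry":0,"rz":0},{"x":0,"y":0,"z":-25,"rx":0,"ry":0,"rz":0},{"x":0,"y":0,"z":-10,"rx":0,"ry":0,"rz":0}]' -
python3 - <<'E'
from plant import viewer
import cv2
d=viewer.get_image("scene"); c=d["color"][:,:,::-1]
cv2.imwrite(f"pics/g1.png",cv2.resize(c[180:390,280:520],None,fx=3,fy=3))
E
```

```text
clock: 21.73
tcp_pos: [0.5853, 0.1845, 0.0166]
tcp_rot: [-3.142, 0.0, 1.487]
ft_force: [0.3, 0.3, -0.0]
finger_gap: 0.0618
clock: 22.4
tcp_pos: [0.4803, 0.2195, 0.1105]
tcp_rot: [3.141, -0.001, 0.97]
ft_force: [0.0, 1.3, -0.4]
finger_gap: 0.0621
clock: 23.07
tcp_pos: [0.3371, 0.2682, 0.048]
tcp_rot: [3.141, 0.001, 0.516]
ft_force: [0.6, -0.1, -0.4]
finger_gap: 0.062
```

View pics/g1.png

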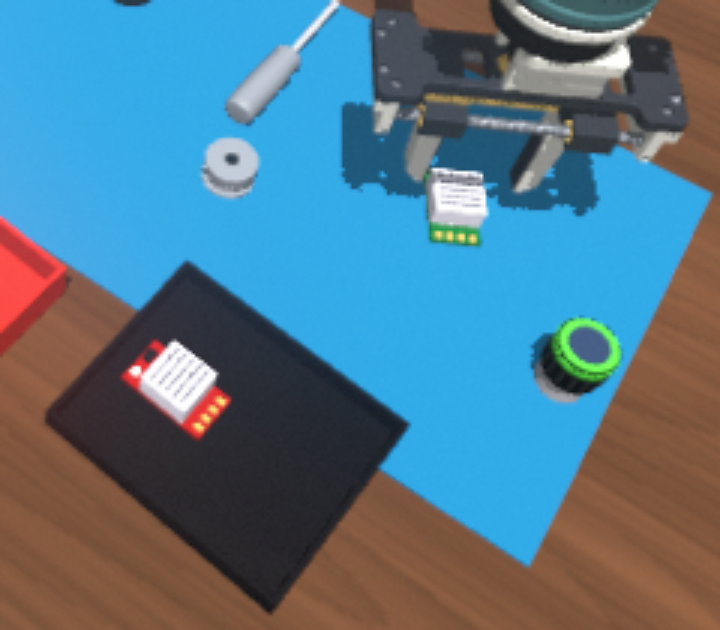

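Run:
```python
from det import *
s=dict(np.load("scene0.npz"))
for p in [(.338,.268,.040),(.338,.268,.024),(.338+.031*.492,.268-.031*.87,.04),(.338-.031*.492,.268+.031*.87,.04)]:
    u,v=proj(s,p);print((u-280)*3,(v-180)*3)
```

```text
464.55693857948546 174.9180802522875
458.03200055148216 187.07694860427506
420.53087666045826 170.0997489180921
508.8434118371473 179.76491170795705
```

The red module lies flat in the black tray (crop 180,385). The green module's can at (457,188) matches its predicted pixel (458,187). I descend and grip.

```bash
python3 -m creep '[{"x":0,"y":0,"z":-10,"rx":0,"ry":0,"rz":0},{"x":0,"y":0,"z":-10,"rx":0,"ry":0,"rz":0},{"x":0,"y":0,"z":-8,"rx":0,"ry":0,"rz":0},{"x":0,"y":0,"z":-5,"rx":0,"ry":0,"rz":0},{"x":0,"y":0,"z":-4,"rx":0,"ry":0,"rz":0},{"x":0,"y":0,"z":0,"rx":0,"ry":0,"rz":0},{"x":0,"y":0,"z":0,"rx":0,"ry":0,"rz":0},{"x":0,"y":0,"z":0,"rx":0,"ry":0,"rz":0}]' -
python3 -m creep '[{"x":0,"y":0,"z":0,"rx":0,"ry":0,"rz":0},{"x":0,"y":0,"z":0,"rx":0,"ry":0,"rz":0},{"x":0,"y":0,"z":0,"rx":0,"ry":0,"rz":0},{"x":0,"y":0,"z":0,"rx":0,"ry":0,"rz":0},{"x":0,"y":0,"z":0,"rx":0,"ry":0,"rz":0},{"x":0,"y":0,"z":0,"rx":0,"ry":0,"rz":0},{"x":0,"y":0,"z":0,"rx":0,"ry":0,"rz":0},{"x":0,"y":0,"z":0,"rx":0,"ry":0,"rz":0}]' 20
```

```text
clock: 23.78
tcp_pos: [0.3385, 0.2686, 0.0131]
tcp_rot: [-3.142, -0.001, 0.515]
ft_force: [0.4, 0.5, -0.4]
finger_gap: 0.0622
clock: 24.45
tcp_pos: [0.3383, 0.2685, 0.0128]
tcp_rot: [-3.142, -0.0, 0.515]
ft_force: [-0.5, -1.2, 2.5]
finger_gap: 0.036
```

```bash
python3 -m creep '[{"x":0,"y":0,"z":10,"rx":0,"ry":0,"rz":0},{"x":0,"y":0,"z":25,"rx":0,"ry":0,"rz":0},{"x":0,"y":0,"z":30,"rx":0,"ry":0,"rz":0},{"x":5,"y":0,"z":24,"rx":0,"ry":0,"rz":0.05},{"x":15,"y":0,"z":8,"rx":0,"ry":0,"rz":0.1},{"x":28,"y":0,"z":0,"rx":0,"ry":0,"rz":0.12},{"x":30,"y":0,"z":0,"rx":0,"ry":0,"rz":0.12},{"x":30,"y":0,"z":0,"rx":0,"ry":0,"rz":0.12}]' -
python3 -m creep '[{"x":30,"y":0,"z":0,"rx":0,"ry":0,"rz":0.12},{"x":30,"y":-1,"z":0,"rx":0,"ry":0,"rz":0.12},{"x":30,"y":-1,"z":0,"rx":0,"ry":0,"rz":0.12},{"x":28,"y":-1,"z":0,"rx":0,"ry":0,"rz":0.102},{"x":18,"y":0,"z":0,"rx":0,"ry":0,"rz":0},{"x":10,"y":0,"z":-8,"rx":0,"ry":0,"rz":0},{"x":0,"y":0,"z":-20,"rx":0,"ry":0,"rz":0},{"x":0,"y":0,"z":-20,"rx":0,"ry":0,"rz":0}]' -
python3 -m creep '[{"x":0,"y":0,"z":-15,"rx":0,"ry":0,"rz":0},{"x":0,"y":0,"z":-10,"rx":0,"ry":0,"rz":0},{"x":0,"y":0,"z":-8,"rx":0,"ry":0,"rz":0},{"x":0,"y":0,"z":-6,"rx":0,"ry":0,"rz":0},{"x":0,"y":0,"z":-3,"rx":0,"ry":0,"rz":0},{"x":0,"y":0,"z":0,"rx":0,"ry":0,"rz":0},{"x":0,"y":0,"z":0,"rx":0,"ry":0,"rz":0},{"x":0,"y":0,"z":0,"rx":0,"ry":0,"rz":0}]' -
python3 - <<'E'
from plant import viewer
import cv2
d=viewer.get_image("scene"); c=d["color"][:,:,::-1]
cv2.imwrite(f"pics/g2.png",cv2.resize(c[220:400,270:450],None,fx=3,fy=3))
E
```

```text
clock: 25.12
tcp_pos: [0.4476, 0.2685, 0.1107]
tcp_rot: [3.141, -0.001, 1.031]
ft_force: [0.2, 1.5, -0.0]
finger_gap: 0.0357
clock: 25.78
tcp_pos: [0.5927, 0.2655, 0.0614]
tcp_rot: [3.141, -0.0, 1.485]
ft_force: [0.8, 0.1, -1.4]
finger_gap: 0.0359
clock: 26.45
tcp_pos: [0.5926, 0.2656, 0.0205]
tcp_rot: [3.141, -0.001, 1.487]
ft_force: [-0.2, -0.0, 0.2]
finger_gap: 0.0356
```

View pics/g2.png

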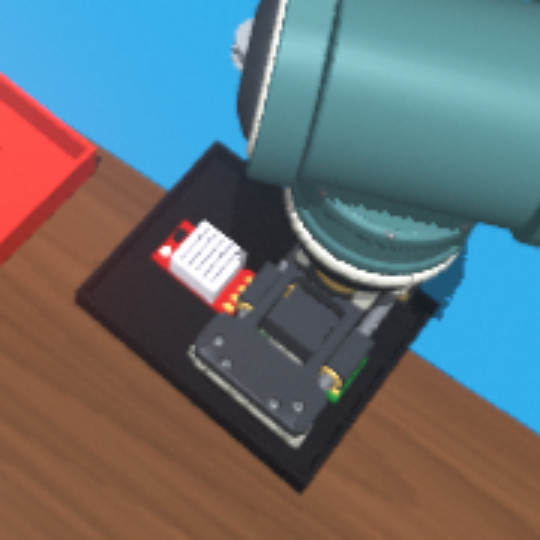

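```bash
python3 -m creep '[{"x":0,"y":0,"z":-1,"rx":0,"ry":0,"rz":0},{"x":0,"y":0,"z":-1,"rx":0,"ry":0,"rz":0},{"x":0,"y":0,"z":-0.8,"rx":0,"ry":0,"rz":0},{"x":0,"y":0,"z":-0.5,"rx":0,"ry":0,"rz":0},{"x":0,"y":0,"z":-0.5,"rx":0,"ry":0,"rz":0},{"x":0,"y":0,"z":0,"rx":0,"ry":0,"rz":0},{"x":0,"y":0,"z":0,"rx":0,"ry":0,"rz":0},{"x":0,"y":0,"z":0,"rx":0,"ry":0,"rz":0}]' -
```

```text
clock: 27.17
tcp_pos: [0.5923, 0.2655, 0.0167]
tcp_rot: [3.141, -0.0, 1.487]
ft_force: [-5.1, -2.8, 10.2]
finger_gap: 0.0357
```

```bash
python3 -m creep '[{"x":0,"y":0,"z":0.5,"rx":0,"ry":0,"rz":0},{"x":0,"y":0,"z":0,"rx":0,"ry":0,"rz":0},{"x":0,"y":0,"z":0,"rx":0,"ry":0,"rz":0},{"x":0,"y":0,"z":0,"rx":0,"ry":0,"rz":0},{"x":0,"y":0,"z":0,"rx":0,"ry":0,"rz":0},{"x":0,"y":0,"z":0,"rx":0,"ry":0,"rz":0},{"x":0,"y":0,"z":0,"rx":0,"ry":0,"rz":0},{"x":0,"y":0,"z":0,"rx":0,"ry":0,"rz":0}]' 62
python3 -m creep '[{"x":0,"y":0,"z":10,"rx":0,"ry":0,"rz":0},{"x":0,"y":0,"z":25,"rx":0,"ry":0,"rz":0},{"x":0,"y":0,"z":33,"rx":0,"ry":0,"rz":0},{"x":-4,"y":3,"z":33,"rx":0,"ry":0,"rz":0},{"x":-14,"y":10,"z":12,"rx":0,"ry":0,"rz":0},{"x":-24,"y":17,"z":0,"rx":0,"ry":0,"rz":0},{"x":-26,"y":18,"z":0,"rx":0,"ry":0,"rz":0},{"x":-26,"y":18,"z":0,"rx":0,"ry":0,"rz":0}]' 70
python3 -m creep '[{"x":-26,"y":18,"z":0,"rx":0,"ry":0,"rz":0},{"x":-24,"y":17,"z":0,"rx":0,"ry":0,"rz":0},{"x":-16,"y":12,"z":0,"rx":0,"ry":0,"rz":0},{"x":-10,"y":7,"z":-5,"rx":0,"ry":0,"rz":0},{"x":0,"y":0,"z":-15,"rx":0,"ry":0,"rz":0},{"x":0,"y":0,"z":-20,"rx":0,"ry":0,"rz":0},{"x":0,"y":0,"z":-10,"rx":0,"ry":0,"rz":0},{"x":0,"y":0,"z":0,"rx":0,"ry":0,"rz":0}]' 70
python3 - <<'E'
from plant import viewer
import cv2
d=viewer.get_image("scene"); c=d["color"][:,:,::-1]
cv2.imwrite(f"pics/e1.png",cv2.resize(c[210:400,280:530],None,fx=3,fy=3))
E
```

```text
clock: 27.83
tcp_pos: [0.5923, 0.2654, 0.0163]
tcp_rot: [-3.142, 0.0, 1.487]
ft_force: [-0.2, -1.3, 0.2]
finger_gap: 0.0621
clock: 28.5
tcp_pos: [0.4974, 0.3319, 0.1305]
tcp_rot: [3.141, -0.001, 1.486]
ft_force: [1.5, -0.0, -1.2]
finger_gap: 0.0699
clock: 29.17
tcp_pos: [0.4217, 0.3846, 0.077]
tcp_rot: [-3.139, 0.003, 1.487]
ft_force: [0.9, -0.5, -1.1]
finger_gap: 0.0702
```

View pics/e1.png

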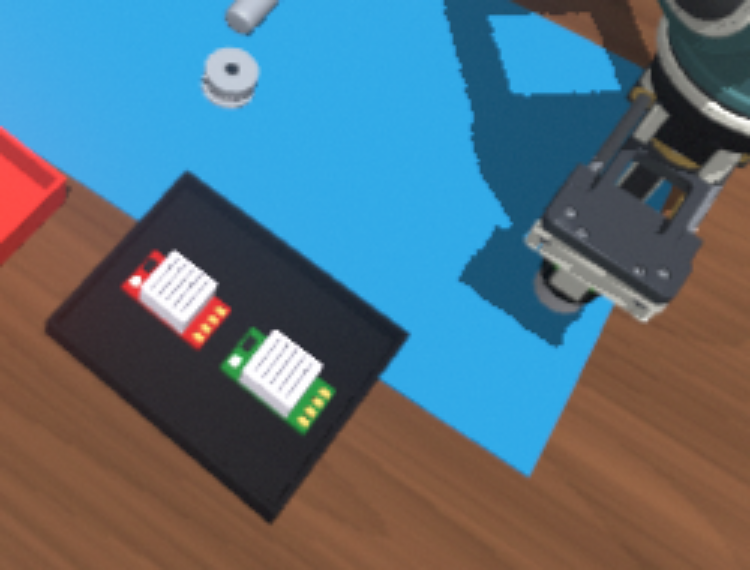

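Both modules lie flat, can up and clear of each other, at crop (178,300) and (278,380). The gripper is over the green-ring eyepiece. I descend in two steps.

```bash
python3 -m creep '[{"x":0,"y":1,"z":-6,"rx":0,"ry":0,"rz":0},{"x":0,"y":0,"z":-8,"rx":0,"ry":0,"rz":0},{"x":0,"y":0,"z":-8,"rx":0,"ry":0,"rz":0},{"x":0,"y":0,"z":-7,"rx":0,"ry":0,"rz":0},{"x":0,"y":0,"z":-5,"rx":0,"ry":0,"rz":0},{"x":0,"y":0,"z":0,"rx":0,"ry":0,"rz":0},{"x":0,"y":0,"z":0,"rx":0,"ry":0,"rz":0},{"x":0,"y":0,"z":0,"rx":0,"ry":0,"rz":0}]' -
python3 -m creep '[{"x":0,"y":0,"z":-6,"rx":0,"ry":0,"rz":0},{"x":0,"y":0,"z":-5,"rx":0,"ry":0,"rz":0},{"x":0,"y":0,"z":-4,"rx":0,"ry":0,"rz":0},{"x":0,"y":0,"z":0,"rx":0,"ry":0,"rz":0},{"x":0,"y":0,"z":0,"rx":0,"ry":0,"rz":0},{"x":0,"y":0,"z":0,"rx":0,"ry":0,"rz":0},{"x":0,"y":0,"z":0,"rx":0,"ry":0,"rz":0},{"x":0,"y":0,"z":0,"rx":0,"ry":0,"rz":0}]' -
```

```text
clock: 29.88
tcp_pos: [0.4224, 0.3866, 0.0457]
tcp_rot: [3.141, -0.0, 1.487]
ft_force: [0.6, -0.4, -0.1]
finger_gap: 0.0699
clock: 30.55
tcp_pos: [0.4224, 0.3865, 0.0306]
tcp_rot: [3.141, -0.0, 1.487]
ft_force: [0.4, 1.1, -0.7]
finger_gap: 0.0699
```

```bash
python3 -m creep '[{"x":0,"y":0,"z":0,"rx":0,"ry":0,"rz":0},{"x":0,"y":0,"z":0,"rx":0,"ry":0,"rz":0},{"x":0,"y":0,"z":0,"rx":0,"ry":0,"rz":0},{"x":0,"y":0,"z":0,"rx":0,"ry":0,"rz":0},{"x":0,"y":0,"z":0,"rx":0,"ry":0,"rz":0},{"x":0,"y":0,"z":0,"rx":0,"ry":0,"rz":0},{"x":0,"y":0,"z":0,"rx":0,"ry":0,"rz":0},{"x":0,"y":0,"z":0,"rx":0,"ry":0,"rz":0}]' 25
python3 -m creep '[{"x":0,"y":0,"z":8,"rx":0,"ry":0,"rz":0},{"x":0,"y":0,"z":20,"rx":0,"ry":0,"rz":0},{"x":0,"y":0,"z":30,"rx":0,"ry":0,"rz":0},{"x":2,"y":-8,"z":30,"rx":0,"ry":0,"rz":0},{"x":5,"y":-18,"z":12,"rx":0,"ry":0,"rz":0},{"x":8,"y":-28,"z":0,"rx":0,"ry":0,"rz":0},{"x":8,"y":-31,"z":0,"rx":0,"ry":0,"rz":0},{"x":8,"y":-31,"z":0,"rx":0,"ry":0,"rz":0}]' -
```

```text
clock: 31.22
tcp_pos: [0.4223, 0.3865, 0.0304]
tcp_rot: [-3.142, -0.0, 1.487]
ft_force: [-0.8, 0.2, 0.4]
finger_gap: 0.0384
clock: 31.88
tcp_pos: [0.4533, 0.2694, 0.1312]
tcp_rot: [3.141, -0.0, 1.488]
ft_force: [1.5, 0.7, -1.3]
finger_gap: 0.0385
```

```bash
python3 -m creep '[{"x":8.5,"y":-33,"z":0,"rx":0,"ry":0,"rz":0.02},{"x":8.5,"y":-33,"z":0,"rx":0,"ry":0,"rz":0.02},{"x":8.5,"y":-33,"z":0,"rx":0,"ry":0,"rz":0.02},{"x":8.5,"y":-33,"z":0,"rx":0,"ry":0,"rz":0.02},{"x":8.5,"y":-33,"z":0,"rx":0,"ry":0,"rz":0.02},{"x":8.5,"y":-33,"z":0,"rx":0,"ry":0,"rz":0.02},{"x":8.5,"y":-33,"z":0,"rx":0,"ry":0,"rz":0.02},{"x":8.5,"y":-33,"z":0,"rx":0,"ry":0,"rz":0.02}]' -
python3 -m creep '[{"x":9,"y":-33,"z":0,"rx":0,"ry":0,"rz":0},{"x":9,"y":-33,"z":0,"rx":0,"ry":0,"rz":0},{"x":9,"y":-33,"z":0,"rx":0,"ry":0,"rz":0},{"x":9,"y":-33,"z":0,"rx":0,"ry":0,"rz":0},{"x":9,"y":-33,"z":0,"rx":0,"ry":0,"rz":0},{"x":9,"y":-33,"z":0,"rx":0,"ry":0,"rz":0},{"x":8,"y":-30,"z":0,"rx":0,"ry":0,"rz":0},{"x":5,"y":-20,"z":0,"rx":0,"ry":0,"rz":0}]' -
python3 -m creep '[{"x":2.5,"y":-12,"z":0,"rx":0,"ry":0,"rz":0},{"x":0,"y":-3.5,"z":-8,"rx":0,"ry":0,"rz":0},{"x":0,"y":0,"z":-20,"rx":0,"ry":0,"rz":0},{"x":0,"y":0,"z":-20,"rx":0,"ry":0,"rz":0},{"x":0,"y":0,"z":-15,"rx":0,"ry":0,"rz":0},{"x":0,"y":0,"z":-5,"rx":0,"ry":0,"rz":0},{"x":0,"y":0,"z":0,"rx":0,"ry":0,"rz":0},{"x":0,"y":0,"z":0,"rx":0,"ry":0,"rz":0}]' -
python3 - <<'E'
from plant import viewer
import cv2
d=viewer.get_image("scene"); c=d["color"][:,:,::-1]
cv2.imwrite(f"pics/e2.png",cv2.resize(c[120:300,100:340],None,fx=3,fy=3))
E
```

```text
clock: 32.55
tcp_pos: [0.5214, 0.0047, 0.1311]
tcp_rot: [3.141, 0.0, 1.648]
ft_force: [0.5, 0.6, -1.1]
finger_gap: 0.0385
clock: 33.22
tcp_pos: [0.5885, -0.2443, 0.1307]
tcp_rot: [3.142, 0.0, 1.646]
ft_force: [0.7, -0.5, -1.2]
finger_gap: 0.0387
clock: 33.88
tcp_pos: [0.591, -0.2567, 0.063]
tcp_rot: [3.141, 0.0, 1.647]
ft_force: [-0.2, 0.2, -0.3]
finger_gap: 0.0388
```

View pics/e2.png

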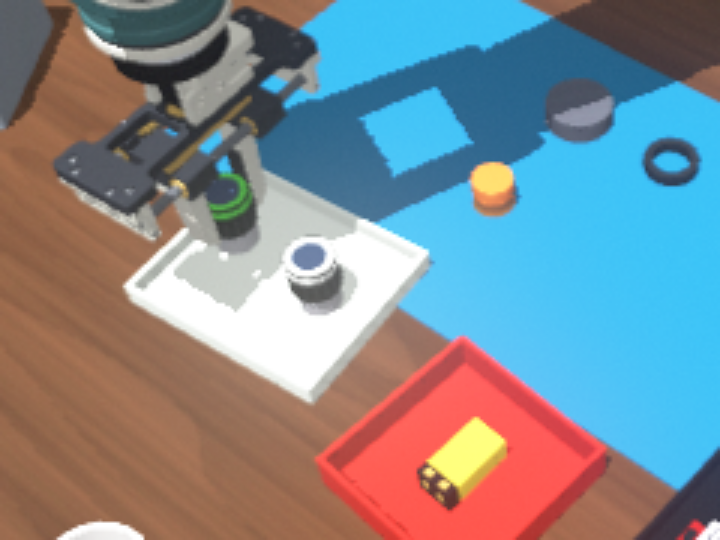

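The green-ring eyepiece is held upright over the free end of the white tray (crop 230,200), clear of the other one at (312,270). I lower it gently.

```bash
python3 -m creep '[{"x":0,"y":0,"z":-8,"rx":0,"ry":0,"rz":0},{"x":0,"y":0,"z":-8,"rx":0,"ry":0,"rz":0},{"x":0,"y":0,"z":-5,"rx":0,"ry":0,"rz":0},{"x":0,"y":0,"z":-2.5,"rx":0,"ry":0,"rz":0},{"x":0,"y":0,"z":-1.5,"rx":0,"ry":0,"rz":0},{"x":0,"y":0,"z":-0.8,"rx":0,"ry":0,"rz":0},{"x":0,"y":0,"z":0,"rx":0,"ry":0,"rz":0},{"x":0,"y":0,"z":0,"rx":0,"ry":0,"rz":0}]' -
```

```text
clock: 34.6
tcp_pos: [0.5909, -0.2571, 0.0368]
tcp_rot: [3.141, 0.0, 1.647]
ft_force: [-0.3, -0.0, -0.3]
finger_gap: 0.0384
```

```bash
python3 -m creep '[{"x":0,"y":0,"z":-0.7,"rx":0,"ry":0,"rz":0},{"x":0,"y":0,"z":-0.6,"rx":0,"ry":0,"rz":0},{"x":0,"y":0,"z":-0.5,"rx":0,"ry":0,"rz":0},{"x":0,"y":0,"z":-0.3,"rx":0,"ry":0,"rz":0},{"x":0,"y":0,"z":0,"rx":0,"ry":0,"rz":0},{"x":0,"y":0,"z":0,"rx":0,"ry":0,"rz":0},{"x":0,"y":0,"z":0,"rx":0,"ry":0,"rz":0},{"x":0,"y":0,"z":0,"rx":0,"ry":0,"rz":0}]' -
```

```text
clock: 35.27
tcp_pos: [0.5908, -0.2571, 0.0344]
tcp_rot: [-3.142, 0.0, 1.647]
ft_force: [0.3, 0.7, 0.1]
finger_gap: 0.0385
```

```bash
python3 -m creep '[{"x":0,"y":0,"z":-0.3,"rx":0,"ry":0,"rz":0},{"x":0,"y":0,"z":0,"rx":0,"ry":0,"rz":0},{"x":0,"y":0,"z":0,"rx":0,"ry":0,"rz":0},{"x":0,"y":0,"z":0,"rx":0,"ry":0,"rz":0},{"x":0,"y":0,"z":0,"rx":0,"ry":0,"rz":0},{"x":0,"y":0,"z":0,"rx":0,"ry":0,"rz":0},{"x":0,"y":0,"z":0,"rx":0,"ry":0,"rz":0},{"x":0,"y":0,"z":0,"rx":0,"ry":0,"rz":0}]' -
```

```text
clock: 35.93
tcp_pos: [0.5908, -0.2571, 0.0344]
tcp_rot: [3.141, 0.0, 1.647]
ft_force: [-2.6, 0.8, 5.7]
finger_gap: 0.0384
```

Contact is made at 5.7 N, so I release and lift straight up.

```bash
python3 -m creep '[{"x":0,"y":0,"z":0.3,"rx":0,"ry":0,"rz":0},{"x":0,"y":0,"z":0,"rx":0,"ry":0,"rz":0},{"x":0,"y":0,"z":0,"rx":0,"ry":0,"rz":0},{"x":0,"y":0,"z":0,"rx":0,"ry":0,"rz":0},{"x":0,"y":0,"z":0,"rx":0,"ry":0,"rz":0},{"x":0,"y":0,"z":0,"rx":0,"ry":0,"rz":0},{"x":0,"y":0,"z":0,"rx":0,"ry":0,"rz":0},{"x":0,"y":0,"z":0,"rx":0,"ry":0,"rz":0}]' 65
python3 -m creep '[{"x":0,"y":0,"z":8,"rx":0,"ry":0,"rz":0},{"x":0,"y":0,"z":20,"rx":0,"ry":0,"rz":0},{"x":0,"y":0,"z":30,"rx":0,"ry":0,"rz":0},{"x":0,"y":0,"z":30,"rx":0,"ry":0,"rz":0},{"x":-15,"y":-15,"z":20,"rx":0,"ry":0,"rz":0},{"x":-20,"y":-20,"z":20,"rx":0,"ry":0,"rz":0},{"x":-24,"y":-24,"z":0,"rx":0,"ry":0,"rz":0},{"x":-24,"y":-24,"z":0,"rx":0,"ry":0,"rz":0}]' -
python3 -m creep '[{"x":-24,"y":-24,"z":0,"rx":0,"ry":0,"rz":0},{"x":-24,"y":-24,"z":0,"rx":0,"ry":0,"rz":0},{"x":-20,"y":-24,"z":0,"rx":0,"ry":0,"rz":0},{"x":-20,"y":-24,"z":0,"rx":0,"ry":0,"rz":0},{"x":-10,"y":-10,"z":0,"rx":0,"ry":0,"rz":0},{"x":0,"y":0,"z":0,"rx":0,"ry":0,"rz":0},{"x":0,"y":0,"z":0,"rx":0,"ry":0,"rz":0},{"x":0,"y":0,"z":0,"rx":0,"ry":0,"rz":0}]' -
python3 - <<'E'
from plant import viewer
from det import *
s0=dict(np.load("scene0.npz"));t0=dict(np.load("top0.npz"))
s=viewer.get_image("scene");t=viewer.get_image("top")
cv2.imwrite("pics/f_s.png",s["color"][:,:,::-1]);cv2.imwrite("pics/f_t.png",t["color"][:,:,::-1])
for d in(t0,t):
    circ(d,mask(d,343,245,16,lambda h,s,v:(h>5)&(h<20)&(s>150)),.030,"flux")
    circ(d,mask(d,232,247,14,lambda h,s,v:(s<90)),.024,"spool")
W=pts(t)
for n,p in dict(white=(.5833,-.1806,.058),green=(.5908,-.2571,.058),batt=(.629,.004,.028),red=(.5853,.1845,.028),grn=(.5923,.2655,.028)).items():
    u,v=map(round,proj(t,p)); print(n,u,v,np.round(1000*np.nanmedian(W[v-2:v+3,u-2:u+3,2]),1))
E
```

```text
clock: 36.6
tcp_pos: [0.5908, -0.2571, 0.0344]
tcp_rot: [-3.142, -0.0, 1.647]
ft_force: [-0.2, -0.1, 0.2]
finger_gap: 0.0651
clock: 37.27
tcp_pos: [0.5074, -0.3409, 0.1649]
tcp_rot: [3.139, 0.002, 1.648]
ft_force: [-0.1, 0.1, -0.8]
finger_gap: 0.0648
clock: 37.93
tcp_pos: [0.4105, -0.4453, 0.1627]
tcp_rot: [3.141, -0.0, 1.647]
ft_force: [0.2, -0.8, -0.3]
finger_gap: 0.0647
flux circle 419.5 -139.0 dia 32.8 33.3
spool circle 414.8 121.6 dia 38.0 39.4
flux circle 419.5 -139.0 dia 32.8 33.3
spool circle 414.9 121.7 dia 38.0 39.7
white 359 173 58.7
green 392 169 58.5
batt 280 158 28.1
red 205 176 27.7
grn 171 174 27.7
```

View pics/f_s.png

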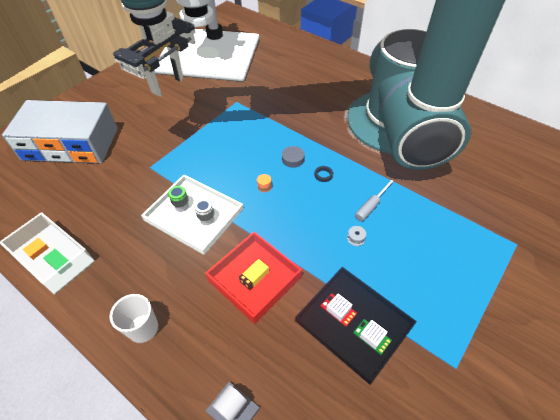

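View pics/f_t.png

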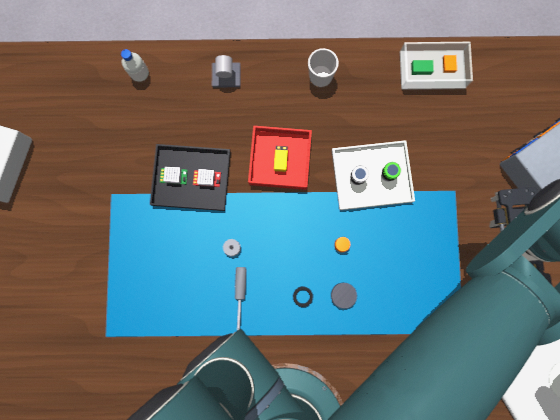

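In the top view, the battery is in the red bin (280,158), both eyepieces are upright in the white tray at (359,173) and (392,169), and both modules are flat in the black tray at (171,174) and (205,176). The spool and jar haven't moved, and the gripper is clear of everything. I'm handing the job in.

```bash
python3 -c "
from plant import order
print(order.job_done())"
```

```text
the job is handed in; nothing more can be done
None
```

The bench is cleared and the job is handed in, at about 38 s of the 109 s allowed. The battery went into the red bin first. Then came the white-ring eyepiece, the red module, the green module and the green-ring eyepiece. Each part was lowered to its tray or bin floor before I opened the jaws.

**Heights:** in the last pictures the tops measured about 28 mm for the battery and both modules and about 58.6 mm for both eyepieces. That is what they should be when resting on the 4 mm floors. Both modules lie flat with the can up, and both eyepieces stand upright, all clear of each other.

**Spool and jar:** their measured positions match the first picture to within 0.1 mm.

**Forces:** wrist-force readings, taken at the end of each move, peaked at about 12 N as the green module was set down. The gripper was clear of everything at hand-in.

No final check failed. The two cameras disagreed by about 2–5 mm on the eyepiece positions. I relied mainly on the top view, and the open jaws had room for the difference.

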